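# Fit the double lid, then lift off the outer cover

### The arm

A 6-joint arm with a two-finger parallel gripper is mounted at the origin on the work surface. World frame = base frame: x ahead of the robot, y to its left, z up, the work surface at z = 0. Lengths are in m, angles in degrees, forces in N, time in s.
With the tool pointing down it reaches from about 0.35 to 0.875 m from the base axis. Payload 4.2 kg.
Tool frame: the origin (TCP) lies midway between the tips of the shut fingers; the grasp point (between the pads) lies 19 mm behind it; z points along the fingers, y is the line along which they close (so a half turn about z gives the same grasp; the last joint's range is limited). The gripper opens to 87 mm and grips with 3 to 60 N. Pads are 19 mm wide; open, the fingers measure 117 mm over their backs; the gripper's body (75 mm by 190 mm) begins 51 mm behind the grasp point.
Start: joints at [-51.876, 22.042, 0.453, 0, -68.411, -14.817], TCP at [0.247, -0.574, 0.223] pointing down, gripper open.
Joint ranges: [-179.83, 179.83], [-69.29, 118.12], [-61.27, 80.66], [-181.25, 117.63], [-171.15, -9.14], [-177.46, 177.46]. Speed limits (degrees/s): [159.86, 159.86, 180, 180, 180, 180].

### API

Orientations are given as [roll, pitch, yaw] about the fixed x, y, z axes, in that order (R = Rz(yaw) Ry(pitch) Rx(roll)).
In Python, from workcell import env gives the robot as it stands. The module is installed in compiled form; this text tells all that it offers. Calls block until the motion is done:
- env.goto(position, orientation): joint-space move of the TCP to a pose.
- env.move_straight(position, rotation=None, rate=0.15, force_limit=None): straight line of the TCP; rotation=None keeps the orientation; rate is the mean speed in m/s. With force_limit (N) it stops when the force on the tool has changed by that much, and returns True; else False.
- env.set_joints(angles): joint-space move.
- env.gripper_to(opening, grasp_force=None): opening from 0.0 (shut) to 1.0 (fully open); grasp_force is the grip in N (None keeps the last); returns when the fingers have stopped.
- env.dwell(seconds).
- env.inverse_kinematics(position, orientation): joint angles nearest the present ones, or None.
- env.read_state(): the state.
- env.grab_frame(name): name is "scene" or "top" or "wrist"; returns a dict with "image" (480x640x3 uint8, blue, green, red), "fx", "fy", "cx", "cy" (pixels), "position" and "orientation" of the camera in the world. Camera axes: x right, y up, looking along -z (the intrinsics and any distortion apply to the point x, -y, -z); pixel columns grow to the right and rows downward; lengths in m; the calibration is good to about 2 mm. A picture is of the moment at which its call begins. There is no depth.
A pose or a line that the arm cannot do raises env.Unreachable and nothing moves.
- env.close_job(): hands the job in; it is judged then, once.
Trained networks look in a picture, given as the dict that the camera call returned (one of the last four; its "shot" number tells which), for a name from the list of things; names that differ only in an ending like _2 or _b are one class to them, and where a whole thing is asked for, a point or a joint stands for the part that bears it (a point fixed in the world has none). Each returns a list of dicts, best first, with "score" (0 to 1); they miss things now and then, are a little off and sometimes report something else, mostly with a low value. They report only what shows in the picture. A call takes as long as a camera call.
- env.search_frame(picture, thing): "xyz" ([x, y, z] in m, in world coordinates, good to about 4 mm: the middle of the surface that is visible of it).
- env.trace(picture, thing): "mask" (480x640 bool, what is visible of it).
The state is a dict: "clock": time; "joint_positions": joint angles; "qvel": joint speeds; "joint_torque": joint torques, N m; "position": TCP position; "tool_rot": TCP orientation; "force": force on the tool from outside, world axes, zero at the start; "wrist_torque": the same for the moment, N m; "opening": opening from 0.0 (shut) to 1.0 (fully open); "finger_force": force on a finger pad.
Only numpy, scipy, OpenCV 4.12 (cv2) and the standard library are available. Lean on these libraries where they do the work, as an engineer would, in place of code of your own. Each camera call takes 0.05 s, during which the arm holds its last target. There are 200 camera calls.

### The job

Pick up the double lid from the wooden trivet by its knob and lower both lids together squarely onto the square canister until fully down; then, with the lids seated, turn the knob clockwise past its click to its far stop, which lets go of the inner lid. Lift the outer lid alone straight up by the knob until its underside is about 12 cm above the canister's rim and finish there, still holding it level and still in the air, with the inner lid left undisturbed in the canister. Set the lids down gently, and do not disturb the other things on the worktop.

Things in the scene. Friction and masses are not known exactly. Their poses are not given: they have to be found in the camera images.
- canister: open square cream canister with blue lines, fixed to the worktop; outside 126 x 126 and 90 high, wall 6 (mouth 114 x 114). Origin: centre of its underside; x and y run along its sides, z up. It and the trivet may change places
- trivet: fixed round dark wooden board, 170 across, its top 30 above the worktop; the double lid lies on it at the start. Origin: centre of its underside
- inner_lid: square beech lid hidden under the outer, 0.2-0.32 kg: flange 122 x 122 x 6 with a 56 x 22 slot for the knob's key; below it a tapered plug 16 deep (97 wide at the bottom, 110 at the flange) that centres itself in the canister. Origin: centre of the plug's underside, 30 above the worktop at the start, 74 above the canister's origin when seated (flange on the rim)
- outer_lid: square cream cover, 149 over its flared skirt, 0.3-0.48 kg with knob. Origin: centre of its plate's underside (plate 5 thick, skirt 16 down), 22 above the inner lid's origin, 96 above the canister's when seated. x, y along its sides, parallel to the inner lid's. Skirt fits round the canister with 3-7 play a side: lower it with sides parallel (any of four ways); then it cannot turn
- knob (a joint): knob angle on the outer lid, rad: 0 locked (start; pointer at red dot), 1.31 released (green dot), growing clockwise from above, a stop at each end. A spring (0.13 N m at most) pushes it to the nearer stop; it clicks over at 0.655. Locked, its key carries the inner lid along, hanging 2 lower; within 0.25 of released the key slips up through the slot and leaves it behind
- knob_grip (a point): grip point on the knob, a dark wooden upright bar 44 long, 14 thick, standing 8 to 44 above the plate's top; the point is 35 above the outer lid's origin, on the knob's axis at the lid's centre. Its x runs along the bar (grip along y, across it). At joint 0 the bar stands 0.655 rad anticlockwise of the outer lid's x axis, at 1.31 as much clockwise
- green_bottle: small green glass bottle, 48 across, 95 high, with a wooden stopper; stands between the canister and the trivet; a bystander, to be left where it is. Origin: centre of its underside
- jug: white pottery jug, 92 across (plus handle), 130 high; a bystander, to be left where it is. Origin: centre of its underside
- mug: beige mug, 80 across (plus handle), 85 high; a bystander, to be left where it is. Origin: centre of its underside
- spoon: wooden spoon lying flat; a bystander, to be left where it is. Origin: middle of the spoon, underside

How it is judged:
By the outcome, as a careful person would: the job done as asked, in the order asked, and still so for the second after the job is handed in, while the arm keeps its last pose, push and grip.
It also fails if it takes over 64 s, if anything falls off the work surface, if the arm or the gripper's body presses on something with over 40 N, if the wrist force passes 120 N, or if a joint passes its speed limit or range.

## Working session

There is one attempt and no reset: what is moved stays moved. The work goes in short steps, each a Python script; the robot and the scene stay as the last script left them, time stands still between calls to the robot, and variables do not carry over. Pictures are saved under pics/ and viewed, at most 10 in all, crops included, and the job is handed in when it is done.

```bash
mkdir -p pics
python3 - <<'E'
from workcell import env
import cv2,numpy as np
for n in("top","scene"):
    f=env.grab_frame(n); cv2.imwrite(f"pics/{n}0.png",f["image"])
    print(n,f["fx"],f["fy"],f["cx"],f["cy"],f["position"],f["orientation"],[k for k in f])
    for t in("canister","trivet","outer_lid","knob_grip","green_bottle","jug","mug","spoon"):
        r=env.search_frame(f,t); print(t,[(np.round(d["xyz"],3).tolist(),round(d["score"],2)) for d in r[:2]])
s=env.read_state();print(s)
E
```

```text
top 514.5771886734913 514.5771886734913 318.93117149460346 242.25773900967255 [0.32616466 0.01598084 1.43424173] [ 1.29522385e+01 -7.02175584e-02 -9.07907943e+01] ['image', 'fx', 'fy', 'cx', 'cy', 'position', 'orientation', 'shot']
canister [([0.474, -0.154, 0.006], 0.59)]
trivet [([0.619, 0.175, 0.03], 0.73)]
outer_lid [([0.582, 0.166, 0.06], 0.78)]
knob_grip [([0.585, 0.168, 0.099], 0.69)]
green_bottle [([0.565, 0.011, 0.068], 0.57)]
jug [([0.547, -0.458, 0.12], 0.86)]
mug [([0.543, 0.499, 0.035], 0.92)]
spoon [([0.762, 0.116, 0.012], 0.92)]
scene 618.7607141440558 618.7607141440558 310.1038995752411 234.57853113209723 [ 1.32789411 -0.260807    1.3427224 ] [ 3.05066214e+01 -1.81829773e-02  6.84246505e+01] ['image', 'fx', 'fy', 'cx', 'cy', 'position', 'orientation', 'shot']
canister [([0.454, -0.149, 0.038], 0.8), ([0.577, -0.468, 0.097], 0.7)]
trivet [([0.662, 0.156, 0.031], 0.84), ([0.547, 0.493, 0.05], 0.46)]
outer_lid [([0.601, 0.162, 0.058], 0.96)]
knob_grip []
green_bottle [([0.588, 0.002, 0.064], 0.77)]
jug [([0.577, -0.468, 0.094], 0.81)]
mug [([0.544, 0.493, 0.049], 0.9)]
spoon [([0.794, 0.113, 0.014], 0.69)]
{'clock': 0.9, 'joint_positions': array([-5.18758238e+01,  2.20391665e+01,  4.51832241e-01,  6.63240225e-04,
       -6.84105745e+01, -1.48164300e+01]), 'qvel': array([ 0.01192903, -0.01448201, -0.01290408,  0.07307928,  0.06712057,
       -0.09768178]), 'joint_torque': array([-2.05781848e-04, -3.90454674e+01,  1.87621522e+01,  4.22441304e+00,
        1.55591138e-02, -1.23184756e-05]), 'position': array([ 0.24729995, -0.57396555,  0.22257286]), 'tool_rot': array([-1.79997821e+02, -6.14379023e-05, -1.56692010e+02]), 'force': array([ 0.50819366,  0.04908677, -0.43536162]), 'wrist_torque': array([-0.01978519, -0.00537702, -0.02959616]), 'finger_force': 0.0, 'opening': 0.9984763233941738}
```

View pics/top0.png

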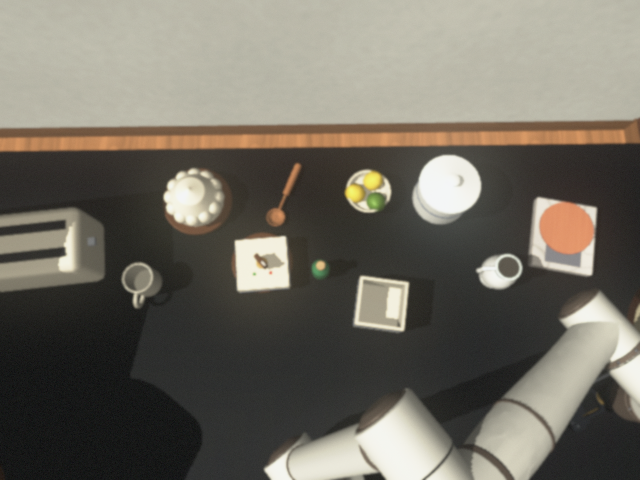

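View pics/scene0.png

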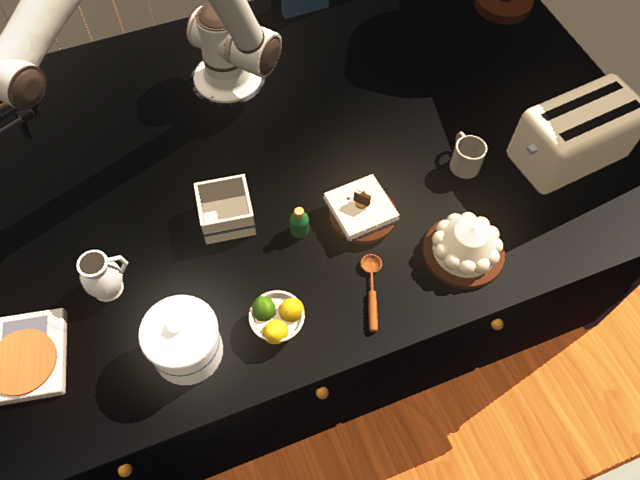

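The top view shows the canister at (382,303), the double lid on the trivet at (262,263) with the bar at (262,261), and the bottle between them at (320,269). The networks agree on all three. Next I take close looks with the wrist camera.

Run:
```python
from workcell import env
import cv2,numpy as np
p=env.read_state()["position"]
env.move_straight([p[0],p[1],.38],rate=.2)
for n,(x,y) in dict(can=(.48,-.152),lid=(.59,.168)).items():
    env.goto([x-.06,y,.38],[180,0,-90 if 0 else 180]); env.dwell(.3)
    f=env.grab_frame("wrist"); cv2.imwrite(f"pics/w_{n}.png",f["image"])
    np.savez(f"pics/w_{n}.npz",**{k:f[k] for k in("image","fx","fy","cx","cy","position","orientation")})
    s=env.read_state();print(s["clock"],s["position"],s["joint_positions"].round(1),f["position"],f["orientation"],f["fx"],f["cx"],f["cy"])
    for t in("canister","outer_lid","knob_grip","green_bottle"):
        print(t,[(np.round(d["xyz"],3).tolist(),round(d["score"],2)) for d in env.search_frame(f,t)[:2]])
        r=env.trace(f,t)
        if r: np.save(f"pics/m_{n}_{t}.npy",r[0]["mask"]);print(cv2.minAreaRect(np.argwhere(r[0]["mask"])[:,::-1].astype(np.float32)))
a=np.hstack([cv2.imread(f"pics/w_{n}.png") for n in("can","lid")]);cv2.imwrite("pics/w2.png",cv2.resize(a,(800,300)))
```

```text
3.85 [ 0.4199934  -0.15231771  0.37990689] [  1.   -0.3  -5.6  -0.  -84.7 -91.1] [ 0.33807778 -0.15195036  0.54380507] [-1.7201093e+01  1.5385894e-02  8.9885869e+01] 346.97517984956494 317.26044120095685 243.14455255493027
canister []
((319.671875, 231.5609893798828), (95.69178771972656, 98.21971893310547), 8.226722717285156)
outer_lid [([0.549, 0.152, 0.056], 0.64)]
knob_grip [([0.572, 0.151, 0.073], 0.39)]
green_bottle [([0.556, 0.006, 0.038], 0.93)]
((420.0845031738281, 282.3558349609375), (42.05979919433594, 22.30735206604004), 20.924503326416016)
5.875 [0.53001644 0.16728875 0.38023916] [  34.2   11.4    7.6    0.   -86.2 -124.3] [0.44797948 0.16756977 0.54417687] [-1.72418966e+01 -1.68224731e-03  8.98614897e+01] 346.97517984956494 317.26044120095685 243.14455255493027
canister [([0.47, -0.175, 0.049], 0.91)]
((77.94001007080078, 152.92001342773438), (151.179443359375, 101.39911651611328), 8.130102157592773)
outer_lid [([0.578, 0.169, 0.055], 0.8)]
((317.7588806152344, 231.12437438964844), (96.11227416992188, 100.67208099365234), 85.91438293457031)
knob_grip [([0.58, 0.168, 0.097], 0.93), ([0.564, 0.017, 0.062], 0.51)]
((320.4251403808594, 239.66981506347656), (36.942657470703125, 21.44428825378418), 46.97493362426758)
green_bottle [([0.563, 0.016, 0.061], 0.94)]
((209.75001525878906, 222.25001525878906), (32.52690887451172, 43.133514404296875), 45.0)
```

View pics/w2.png

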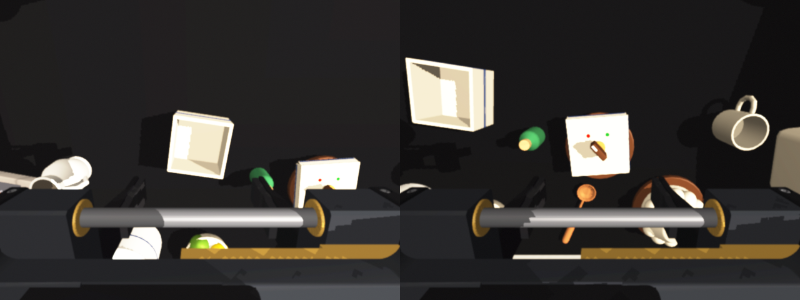

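The left crop shows the canister centred around (200,145). The right crop shows the lid at (598,145), with its dots toward the robot and the bar running down-right in the image. I fit both poses by matching the model's outline against the masks.

```bash
cat > h.py <<'E'
import numpy as np,cv2
from scipy.spatial.transform import Rotation as R
from scipy.optimize import minimize
def proj(f,P):
    q=R.from_euler("xyz",f["orientation"],degrees=True).inv().apply(np.asarray(P)-f["position"])
    return np.c_[f["fx"]*q[:,0]/-q[:,2]+f["cx"],f["fy"]*q[:,1]/q[:,2]+f["cy"]]
def unproj(f,uv,z):
    d=R.from_euler("xyz",f["orientation"],degrees=True).apply(np.array([(uv[0]-f["cx"])/f["fx"],-(uv[1]-f["cy"])/f["fy"],-1]))
    return f["position"]+d*(z-f["position"][2])/d[2]
def frust(x,y,a,levels):
    c,s=np.cos(a),np.sin(a);out=[]
    for w,z in levels:
        for i,j in((1,1),(1,-1),(-1,-1),(-1,1)): out.append([x+w/2*(c*i-s*j),y+w/2*(s*i+c*j),z])
    return np.array(out)
def hull_iou(f,P,m):
    h=cv2.convexHull(proj(f,P).astype(np.float32));k=np.zeros(m.shape,np.uint8)
    cv2.fillConvexPoly(k,np.round(h*16).astype(np.int32),255,cv2.LINE_AA,4)
    k=k/255.;return np.minimum(k,m).sum()/np.maximum(k,m).sum()
def fit(f,m,x0,levels):
    best=None
    for a in(-.2,0,.2):
        r=minimize(lambda p:-hull_iou(f,frust(p[0],p[1],p[2],levels),m),[*x0,a],method="Nelder-Mead",
          options=dict(initial_simplex=[[x0[0],x0[1],a],[x0[0]+.01,x0[1],a],[x0[0],x0[1]+.01,a],[x0[0],x0[1],a+.1]],xatol=1e-5,fatol=1e-5))
        if best is None or r.fun<best.fun:best=r
    return best.x[0],best.x[1],np.degrees(best.x[2]),-best.fun
def bright(f,m,thr):
    g=f["image"].min(2)>thr
    g&=cv2.dilate(m.astype(np.uint8),np.ones((9,9)))>0
    return cv2.morphologyEx(g.astype(np.uint8),cv2.MORPH_CLOSE,np.ones((15,15))).astype(float)
E
python3 - <<'E'
from h import *
L=lambda n:dict(np.load(f"pics/w_{n}.npz"));M=lambda n,t:np.load(f"pics/m_{n}_{t}.npy")
f=L("can");m=M("can","canister")
for k in(m.astype(float),bright(f,m,60),bright(f,m,90)): print("can",fit(f,k,(.48,-.152),[(.126,.09),(.126,0)]))
f=L("lid");m=M("lid","canister");print("can@lid",fit(f,m.astype(float),(.48,-.152),[(.126,.09),(.126,0)]))
m=M("lid","outer_lid")
for k in(m.astype(float),bright(f,m,60),bright(f,m,90)):
  for w in(.139,.145): print("lid",w,fit(f,k,(.59,.168),[(w,.057),(.149,.036)]))
m=M("lid","knob_grip");c,(a,b),t=cv2.minAreaRect(np.argwhere(m)[:,::-1].astype(np.float32))
g=f["image"];r=g[215:265,295:345];cv2.imwrite("pics/k.png",cv2.resize(g[170:300,250:390],None,fx=4.2,fy=4.2,interpolation=cv2.INTER_CUBIC))
E
```

```text
can (np.float64(0.4708603120395291), np.float64(-0.1503440135824657), np.float64(-8.542014003874687), np.float64(0.977305993632099))
can (np.float64(0.4699188990641444), np.float64(-0.1506801614478025), np.float64(-8.801127144816324), np.float64(0.9639435114877374))
can (np.float64(0.4704181553692238), np.float64(-0.15064262494574515), np.float64(-8.598441427656134), np.float64(0.9750398138318845))
can@lid (np.float64(0.4694199347413487), np.float64(-0.1512637628197997), np.float64(-8.273285676493792), np.float64(0.9835799004220084))
lid 0.139 (np.float64(0.5889680547238922), np.float64(0.1677634911882389), np.float64(3.7764629298047923), np.float64(0.9504418950388615))
lid 0.145 (np.float64(0.5887984700010884), np.float64(0.1681783275523982), np.float64(4.422461005966573), np.float64(0.9203705326911636))
lid 0.139 (np.float64(0.587952056918386), np.float64(0.1678165104685066), np.float64(3.8512417108415815), np.float64(0.9768057330404782))
lid 0.145 (np.float64(0.5874254579196136), np.float64(0.16892157808555602), np.float64(3.8630718388307494), np.float64(0.9509773618031429))
lid 0.139 (np.float64(0.5885179707981716), np.float64(0.1677545166421369), np.float64(4.04378629048342), np.float64(0.9702158439164277))
lid 0.145 (np.float64(0.5879121962732332), np.float64(0.1674195131782686), np.float64(3.7608708101803914), np.float64(0.9401671149880382))
```

View pics/k.png

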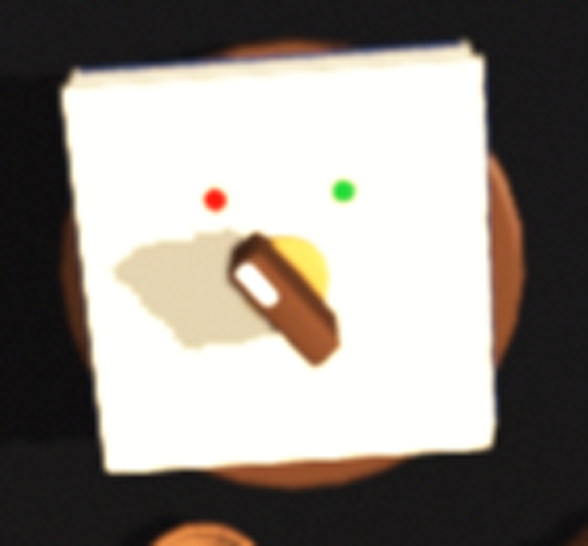

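The pointer is at the red dot and the bar runs up-left in the image, giving a bar yaw of about -138.6°. That agrees with the lid yaw of 183.9° plus 37.5°. Now I grasp and lift.

Run:
```python
from h import *
from workcell import env
x,y,w=.5885,.168,-138.6
env.goto([x,y,.25],[180,0,w])
print(env.move_straight([x,y,.068],rate=.1,force_limit=8))
env.gripper_to(0.,25); s=env.read_state();print("grip",s["opening"]*87,s["finger_force"],s["force"],s["wrist_torque"],s["position"])
env.gripper_to(0.,45)
print(env.move_straight([x,y,.12],rate=.05));env.move_straight([x,y,.27],rate=.15);env.dwell(.3)
s=env.read_state();print(s["clock"],s["opening"]*87,s["finger_force"],s["force"],s["wrist_torque"],s["position"],s["tool_rot"])
zo=s["position"][2]-.016
ims=[]
for n in("wrist","top","scene"):
    f=env.grab_frame(n);ims.append(f["image"])
    np.savez(f"pics/h_{n}.npz",**{k:f[k] for k in("image","fx","fy","cx","cy","position","orientation")})
    r=env.trace(f,"outer_lid")
    if r:
        m=r[0]["mask"];np.save(f"pics/mh_{n}.npy",m);print(n,m.sum(),fit(f,m.astype(float),(x,y),[(.139,zo+.005),(.149,zo-.016)]))
cv2.imwrite("pics/held.png",np.hstack([cv2.resize(ims[0],(400,300)),cv2.resize(ims[2][100:340,150:470],(400,300))]))
```

```text
False
grip 13.774134508862511 24.999998845160007 [-1.33206248  0.95871875  0.61745819] [0.13052878 0.10535208 0.08574577] [0.5883934  0.16808587 0.06798313]
False
13.0333 13.395355537754785 44.997907653450966 [ 7.99947473e-03 -1.98222584e-01 -8.07028162e+00] [ 0.02484606  0.01748793 -0.01682193] [0.58839729 0.16794868 0.26940086] [ 1.79988039e+02 -6.00541900e-02 -1.38599061e+02]
wrist 43505 (np.float64(0.5879127654439406), np.float64(0.1680734627266806), np.float64(3.8750318178479857), np.float64(0.683646163334029))
top 1663 (np.float64(0.588608910606394), np.float64(0.1686736175444482), np.float64(1.0773943726420128), np.float64(0.4134976539555129))
scene 2412 (np.float64(0.5861452471301796), np.float64(0.17097507044898363), np.float64(3.1804295453446816), np.float64(0.594495778253413))
```

View pics/held.png

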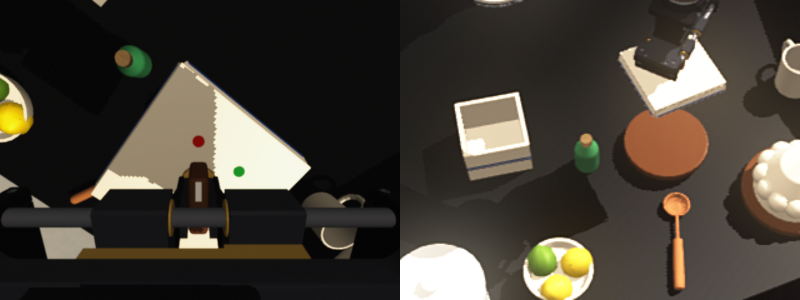

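Both lids hang from the knob: the weight reads 8 N and the trivet is empty in the scene view. In the wrist view the lid's corner is at (182,63) with the bar centred between the fingers. I refit using only the unoccluded part.

Run:
```python
from h import *
import h
f=dict(np.load("pics/h_wrist.npz"));m=np.load("pics/mh_wrist.npy").astype(float)
def hi(f,P,m):
    hh=cv2.convexHull(proj(f,P).astype(np.float32));k=np.zeros(m.shape,np.uint8)
    cv2.fillConvexPoly(k,np.round(hh*16).astype(np.int32),255,cv2.LINE_AA,4)
    k=k[:292]/255.;q=m[:292];return np.minimum(k,q).sum()/np.maximum(k,q).sum()
h.hull_iou=hi
for zo in(.251,.2534,.256):
  for w in(.137,.139,.142): print(zo,w,np.round(fit(f,m,(.588,.168),[(w,zo+.005),(.149,zo-.016)]),4))
```

```text
0.251 0.137 [0.5881 0.1682 3.6396 0.9833]
0.251 0.139 [0.5881 0.1682 3.6354 0.9845]
0.251 0.142 [0.5881 0.1681 3.7924 0.9825]
0.2534 0.137 [0.5882 0.1684 3.7592 0.984 ]
0.2534 0.139 [0.5882 0.1685 3.7254 0.9822]
0.2534 0.142 [0.5882 0.1684 3.7473 0.9794]
0.256 0.137 [0.5883 0.1688 3.7229 0.9806]
0.256 0.139 [0.5884 0.1688 3.7154 0.9789]
0.256 0.142 [0.5883 0.1688 3.7101 0.9764]
```

Run:
```python
from h import *
from workcell import env
x,y,w=.470,-.151,-150.9
env.move_straight([x,y,.27],[180,0,w],rate=.15)
env.move_straight([x,y,.155],rate=.1); env.dwell(.2)
s=env.read_state();print(s["clock"],s["force"],s["wrist_torque"],s["position"],s["joint_positions"].round(1))
for t in(.111,):
    hit=env.move_straight([x,y,t],rate=.02,force_limit=4)
    s=env.read_state();print(hit,s["clock"],s["force"],s["wrist_torque"],s["position"])
f=env.grab_frame("wrist");g=env.grab_frame("scene")
cv2.imwrite("pics/seat.png",np.hstack([cv2.resize(f["image"],(400,300)),cv2.resize(g["image"][140:290,140:340],(400,300))]))
```

```text
17.25 [-0.12954301  0.51956612 -8.13988201] [-0.05535663  0.00433841  0.01600909] [ 0.47028021 -0.15099749  0.15550204] [  1.1  13.  -23.2   0.  -53.7 -62. ]
True 19.3167 [-0.06478543  0.3829469   5.70632116] [ 0.09614266  0.00216644 -0.03260179] [ 0.47065595 -0.15107884  0.11190286]
```

View pics/seat.png

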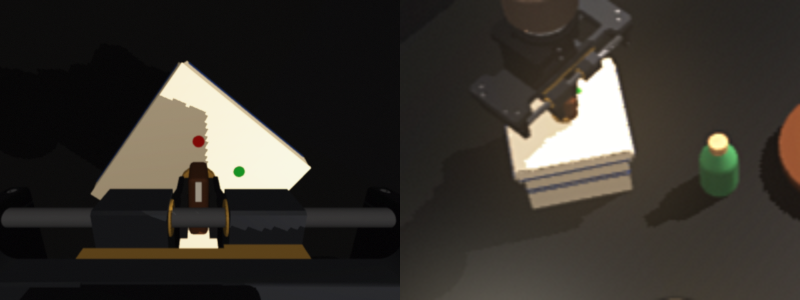

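The lids are fully seated: TCP z is 0.1119 against 0.112 expected, and the skirt sits square around the canister in the scene view. Next I turn the knob clockwise 75°.

Run:
```python
from h import *
from workcell import env
q0=env.read_state()["joint_positions"].copy()
for d in(15,30,45,60,70,75,77):
    q=q0.copy();q[5]-=d;env.set_joints(q)
    s=env.read_state();print(d,round(s["clock"],2),s["force"].round(2),s["wrist_torque"].round(3),s["position"].round(4),s["tool_rot"].round(2),s["joint_positions"][5].round(2))
f=env.grab_frame("wrist");g=env.grab_frame("top")
cv2.imwrite("pics/turn.png",np.hstack([cv2.resize(f["image"],(400,300)),cv2.resize(g["image"][250:355,312:452],(400,300))]))
```

```text
15 19.77 [ 0.07  1.99 -0.68] [ 0.739 -0.076  0.079] [ 0.471  -0.1509  0.1121] [-1.7996e+02  1.1000e-01 -1.6568e+02] -76.79
30 20.13 [ 0.87 -0.08 -0.98] [ 0.198 -0.22   0.096] [ 0.471  -0.1511  0.1121] [-1.7997e+02  1.2000e-01  1.7939e+02] -91.72
45 20.49 [ 2.8  -1.   -1.36] [-0.302 -0.426 -0.   ] [ 0.471  -0.1513  0.112 ] [-1.7999e+02  1.2000e-01  1.6442e+02] -106.69
60 20.85 [ 1.2  -0.48 -0.77] [-0.203 -0.104 -0.061] [ 0.4705 -0.1511  0.112 ] [1.7999e+02 6.0000e-02 1.4942e+02] -121.68
70 21.14 [ 0.06 -0.94 -0.06] [-0.313  0.074 -0.149] [ 0.4704 -0.1512  0.1119] [1.7999e+02 5.0000e-02 1.3945e+02] -131.65
75 21.39 [-1.37 -1.08  0.3 ] [-0.49   0.298 -0.177] [ 0.4703 -0.1512  0.1119] [-1.8000e+02  4.0000e-02  1.3441e+02] -136.69
77 21.64 [-1.24 -2.2   0.57] [-0.652  0.434 -0.116] [ 0.4703 -0.1513  0.1119] [-1.8000e+02  4.0000e-02  1.3229e+02] -138.81
```

View pics/turn.png

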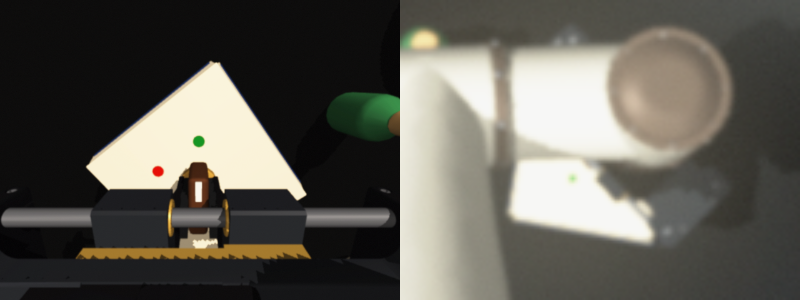

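The pointer now faces the green dot, at (198,141) in the wrist view. I ease off the overtwist and lift, checking the load early.

Run:
```python
from h import *
from workcell import env
s=env.read_state();q=s["joint_positions"].copy();q[5]+=1.5;env.set_joints(q);env.dwell(.2)
s=env.read_state();p=s["position"];r=s["tool_rot"];print(s["force"].round(2),s["wrist_torque"].round(3),r.round(2))
for z in(.116,.124,.226):
    env.move_straight([.4703,-.1511,z],[180,0,r[2]],rate=.03 if z<.2 else .06);env.dwell(.3)
    s=env.read_state();print(round(s["clock"],2),s["force"].round(2),s["wrist_torque"].round(3),s["position"].round(4))
    if z<.2 and s["force"][2]<-6: print("TOO HEAVY");break
g=env.grab_frame("scene");f=env.grab_frame("wrist")
cv2.imwrite("pics/fin.png",np.hstack([cv2.resize(f["image"],(400,300)),cv2.resize(g["image"][110:290,120:360],(400,300))]))
for t in("inner_lid","outer_lid"):print(t,[(np.round(d["xyz"],3).tolist(),round(d["score"],2)) for d in env.search_frame(g,t)[:2]])
```

```text
[-0.99 -2.15  0.69] [-0.55   0.319 -0.045] [-1.7999e+02  4.0000e-02  1.3374e+02]
22.77 [-0.09 -0.08 -4.39] [-0.131 -0.054 -0.015] [ 0.4702 -0.151   0.1158]
23.49 [ 0.82 -0.09 -4.02] [-0.09  -0.037  0.009] [ 0.4702 -0.1511  0.1239]
25.64 [ 0.09 -0.01 -4.49] [-0.128  0.002  0.059] [ 0.4702 -0.1511  0.2259]
inner_lid [([0.509, -0.161, 0.101], 0.9)]
outer_lid [([0.501, -0.168, 0.217], 0.9)]
```

View pics/fin.png

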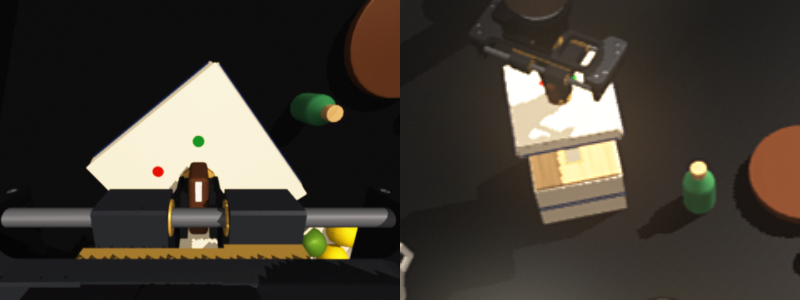

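The inner lid lies flat in the canister, the outer lid is held level 12 cm above the rim, and the load is down to 4.5 N. I hand the job in.

```bash
python3 -c "
from workcell import env
env.dwell(.3);print(env.read_state()['qvel'].round(2),env.close_job())"
```

```text
the job is handed in; nothing more can be done
[ 0.01  0.   -0.03  0.   -0.03  0.  ] None
```

The job is handed in: the lids were seated on the canister, the knob turned to its green dot, and the outer lid is held level about 12 cm above the rim with the inner lid left seated; the robot clock read about 26 s of the 64 s allowed.

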